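Click a battery pack into its charging dock

ROBOT

A 6-joint arm with a two-finger parallel gripper is mounted at the origin on a cart in front of the work surface, level with it; the furniture and walls round the work are solid. World frame = base frame: x ahead of the robot, y to its left, z up, the work surface at z = 0. Lengths are in mm, angles in rad, forces in N, time in s.
With the tool pointing down it reaches from about 300 to 775 mm from the base axis. Payload 14.6 kg.
Tool frame: the origin (TCP) lies midway between the tips of the shut fingers; the grasp point (between the pads) lies 19 mm behind it; z points along the fingers, y is the line along which they close (so a half turn about z gives the same grasp; the last joint's range is limited). The gripper opens to 94 mm and grips with 3 to 60 N. Pads are 16 mm wide; open, the fingers measure 119 mm over their backs; the gripper's body (75 mm by 177 mm) begins 78 mm behind the grasp point.
Start: joints at [-1.225, 0.3, 1.521, -0, 1.321, -0.067], TCP at [220.639, -503.793, 205.446] pointing down, gripper open.
Joint ranges: [-3.03, 3.03], [-0.79, 2.21], [0.23, 2.52], [-1.04, 4.18], [0, 3.07], [-2.55, 2.55]. Speed limits (rad/s): [2.22, 2.22, 2.57, 3.14, 3.14, 3.14].

INTERFACE

Orientations are given as [roll, pitch, yaw] about the fixed x, y, z axes, in that order (R = Rz(yaw) Ry(pitch) Rx(roll)).
In Python, from cell import manip, camera gives the robot as it stands.
- The arm moves only by the tool move_arm, never from a script. Its arguments are lists of equal length, an entry for each row: "dp": the shift along the world's x, y, z in mm, a list of three; "rotation": the turn, a rotation vector about the world's x, y, z in rad, a list of three; "hand": the opening, from 0 (shut) to 1 (fully open). A call has 1 to 10 rows; each row shifts and turns the commanded pose from where the row before left it; what a row does not reach is not made up. A row lasts 1/8 s, in which the tool goes at most 62.5 mm and 10.7 degrees, less where a joint would pass 70% of its speed; a pose out of reach is approached as far as the arm can. A call with a gripper value outside its range is refused whole. The fingers move at their own pace and stop on an object; "newtons" is the grip in N (left out, the last holds). Time passes only in rows, so rows that do not move let the fingers close. It gives the time, the measured TCP pose, the force, the opening and the grip force at its end, in the units of the state.
- manip.read_state(): the state, without advancing time (a new reading comes with each control period).
- camera(name): name is "scene" or "side" or "wrist"; returns a dict with "image" (420x560x3 uint8, red, green, blue), "fx", "fy", "cx", "cy" (pixels), "R" (3x3) and "t" (3): a world point X has camera coordinates R X + t; the wrist camera has in their place "mount" (4x4, takes a point from camera to tool coordinates, whose origin is the TCP and whose axes are the flange's). Camera axes: x right, y down, z forward; pixel columns grow to the right and rows downward; lengths in mm; the calibration is good to about 2 mm. A picture is of the moment at which its call begins: read the wrist's pose just before it. There is no depth.
- manip.sign_off(): hands the job in; it is judged then, once.
The state is a dict: "clock": time; "joints": joint angles; "qd": joint speeds; "effort": joint torques, N m; "eef_pos": TCP position; "eef_rot": TCP orientation; "wrist_force": force on the tool from outside, world axes, zero at the start; "moment": the same for the moment, N m; "finger_gap": finger opening in mm; "finger_force": force on a finger pad.
Only numpy, scipy, OpenCV 4.12 (cv2) and the standard library are available. Lean on these libraries where they do the work, as an engineer would, in place of code of your own. Each camera call takes 0.05 s, during which the arm holds its last target. There are 200 camera calls.

TASK

Put the blue battery pack on charge: stand it in the bay of the charging dock, with its grooved, orange-marked side toward the dock's orange ball plunger, and push it gently down past the sprung ball until it clicks and sits fully home. Then let go of it. Never lean on the dock with more than about 20 N, and leave the flux bottle, the blue wire spool and the tape roll where they stand.

Things in the scene. Friction and masses are not known exactly. Their poses are not given: they have to be found in the camera images.
- pack: Loose battery pack standing on the bench: 28 (its x) x 44 (its y) x 86 mm tall (z up), 0.11 to 0.22 kg, upper half blue with black ribs on the x faces, lower half black. Origin: centre of its underside. Grasp it across the 28 mm width in its top 35 mm; when home, its top 51 mm stand above the dock's rim. Orange stripe on the +y face and on top near it.
- pack_groove (a point): Middle of the pack's groove, on its +y face 12 mm above its foot, axes as the pack. The groove runs straight across the face, 8 mm high (8 to 16 mm above the foot), 3.5 mm deep. Below it the nose slopes inward by 3.5 mm over the lowest 5.5 mm, so the ball can ride up. The other faces are plain.
- dock: Charging dock fixed to the bench: black base 86 (x) x 108 (y) x 10 mm with a 36 mm high skirt round a grey bay insert. Origin: on the bench, under the centre of the bay; z up. The pack goes in upright with its +y along the dock's +y.
- bay_axis (a point): Point on the bay's vertical axis 16 mm over the bench; axes as the dock. Bay 30 (x) x 46 mm (y): 1 mm play a side; its lips flare 4 mm a side over the top 5 mm. The insert is clamped 0 to 26 mm up, differing from dock to dock and NOT measured: the floor lies 16 to 42 mm, the rim 51 to 77 mm over the bench (rim 35 mm above floor). The clamp does not give under the allowed load.
- ball_side (a point): Marks the side of the dock (its +y) with the steel ball plunger and its orange collar: a point fixed to the base, 46 mm along +y from the bay's axis, 28 mm over the bench. The ball moves with the insert: its centre lies 12 mm above the bay's floor, level with the groove when the pack stands on the floor. A steel pin behind the collar moves out as the ball is pressed.
- detent (a joint): Ball travel in m: 0 = fully out (10 mm ball, standing 4 mm into the bay), growing as it is pressed toward the dock's +y, at most 0.0045. Spring 5.2 N plus 2.6 N per mm. 0.002 to 0.003 while the pack's flat rides on it; under 0.0012 once clicked into the groove. Passing it takes 6 to 14 N down; then the force falls, and rises hard on the floor.
- contacts (a joint): Travel of the sprung black contact block in the middle of the bay's floor, in m: 0 = up, 2.5 mm proud of the floor; about 0.0025 when the pack stands on the floor, fully home. Soft spring, 0.5 to 1.3 N.
- flux_bottle: Bystander: white bottle with a red pointed cap, 40 mm across, 98 mm tall, standing loose behind the work. Origin: centre of its underside.
- blue_spool: Bystander: small spool of light blue wire, 44 x 49 x 32 mm, loose. Origin: centre of its underside.
- tape_roll: Bystander: roll of black tape lying flat, 62 x 60 x 19 mm, loose. Origin: centre of its underside.
There are look-alikes about, which are no part of the job. Leave any brown or pink look-alike of the pack alone.

How it is judged (in metres and radians):
On the way:
1. the pack is lifted clear of the bench (height (world z) of pack above 0.03 m), for 0.1 s.
At the end, for the whole second after the job is handed in: The pack stands upright (within 0.06 rad) in the bay, its underside's centre within 4 mm of the bay's axis, square with the dock within 0.12 rad, at rest, fully down on the charging contacts (contacts over 1.8 mm) with the ball sprung out into its groove (detent under 1.4 mm) (value of joint detent below 0.0014 m and value of joint contacts above 0.0018 m and horizontal distance between pack and dock below 0.004 m and angle between pack's own z axis and vertical below 0.06 rad and angle between the y axis of pack and the y axis of dock, either way round below 0.12 rad and linear speed of pack below 0.02 m/s); the robot touches nothing.
It fails at once if the dock is overloaded: all contact forces on it (from above, on the ball and on the bay's walls) add up to more than 38 N (contact force between anything else and dock above 38 N).
It fails at once if a bystander is moved by more than 15 mm or tipped (distance of any of flux_bottle, blue_spool, tape_roll from where it was at the start of the episode above 0.015 m or angle between flux_bottle's own z axis and vertical above 0.3 rad).
It also fails if it takes over 48 s, if anything falls off the work surface, if the arm or the gripper's body presses on something with over 40 N, if the wrist force passes 120 N, or if a joint passes its speed limit or range.

## Working session

There is one attempt and no reset: what is moved stays moved. The work goes in short steps, Python scripts to look and compute and a tool call to move; the robot and the scene stay as the last step left them, time stands still between calls to the robot, and variables do not carry over. Pictures are saved under pics/ and viewed, at most 10 in all, crops included, and the job is handed in when it is done.

Besides the shell and the picture viewer there is one more tool, called by a JSON object that holds its "method" and its "body". move_arm: Moves the arm, as the interface text tells. Its arguments: {"type":"object","properties":{"dp":{"type":"array","items":{"type":"array","items":{"type":"number"}}},"rotation":{"type":"array","items":{"type":"array","items":{"type":"number"}}},"hand":{"type":"array","items":{"type":"number"}},"newtons":{"type":"number"}},"required":["dp","rotation","hand"]}

```bash
mkdir -p pics; ls; cat > h.py <<'E'
import numpy as np, cv2
from cell import manip, camera
from scipy.spatial.transform import Rotation as Ro
def save(n,im): cv2.imwrite('pics/'+n, cv2.cvtColor(im,cv2.COLOR_RGB2BGR))
def ray(c,u,v,st=None):
    d=np.array([(u-c['cx'])/c['fx'],(v-c['cy'])/c['fy'],1.])
    if 'R' in c:
        R=np.array(c['R']);t=np.array(c['t']); return -R.T@t, R.T@d
    M=np.array(c['mount']); T=Ro.from_euler('xyz',st['eef_rot']).as_matrix()
    return T@M[:3,3]+np.array(st['eef_pos']), T@M[:3,:3]@d
def onz(c,u,v,z,st=None):
    o,d=ray(c,u,v,st); return o+d*(z-o[2])/d[2]
def proj(c,X,st=None):
    X=np.array(X,float)
    if 'R' in c: p=np.array(c['R'])@X+np.array(c['t'])
    else:
        M=np.array(c['mount']); T=Ro.from_euler('xyz',st['eef_rot']).as_matrix()
        q=T.T@(X-np.array(st['eef_pos'])); p=M[:3,:3].T@(q-M[:3,3])
    return np.array([c['fx']*p[0]/p[2]+c['cx'],c['fy']*p[1]/p[2]+c['cy']])
def tri(o1,d1,o2,d2):
    A=np.stack([d1,-d2],1); s=np.linalg.lstsq(A,o2-o1,rcond=None)[0]
    a,b=o1+s[0]*d1,o2+s[1]*d2; return (a+b)/2,np.linalg.norm(a-b)
E
python3 - <<'E'
from h import *
import pickle
st=manip.read_state(); print(st)
c={n:camera(n) for n in('scene','side','wrist')}
pickle.dump((st,c),open('c0.pkl','wb'))
for n in c: print(n,c[n]['fx'],c[n].get('R'),c[n].get('t'),c[n].get('mount')); save(n+'0.png',c[n]['image'])
E
```

```text
pics
{'clock': 0.0, 'joints': array([-1.22460685e+00,  3.00459286e-01,  1.52160391e+00,  2.03600139e-05,
        1.32072897e+00, -6.66154870e-02]), 'qd': array([-0.00149525,  0.00037094, -0.00089601, -0.00010213, -0.0002446 ,
       -0.00085588]), 'effort': array([-4.81856350e-04, -5.31804299e+01, -3.52737522e+01,  7.08152773e-02,
        2.43890437e-02, -9.59759427e-05]), 'eef_pos': array([ 220.54831159, -503.53794815,  204.88316407]), 'eef_rot': array([-3.14039711e+00, -9.95242567e-05,  4.12799855e-01]), 'wrist_force': array([ 0.00298005,  0.28269136, -0.46079338]), 'moment': array([0.03728397, 0.01265922, 0.00412193]), 'finger_force': 0.0, 'finger_gap': 93.78310616469126}
scene 465.19106279126896 [[ 0.83755179 -0.5462957   0.00824643]
 [-0.20275451 -0.32479739 -0.92379503]
 [ 0.50734368  0.77205418 -0.38279855]] [-460.30807052  125.56790815  876.8319247 ] None
side 415.6028464652957 [[-9.98807637e-01 -4.88178848e-02  3.43185617e-04]
 [-1.74323464e-02  3.50079642e-01 -9.36557717e-01]
 [ 4.56006244e-02 -9.35446983e-01 -3.50513230e-01]] [476.38487144  76.58993226 785.29095288] None
wrist 363.1266778248022 None None [[-5.44508954e-04 -9.56945768e-01 -2.90266258e-01  8.43210928e+01]
 [ 9.99998826e-01 -1.05253271e-04 -1.52889504e-03 -3.55524943e-01]
 [ 1.43251817e-03 -2.90266749e-01  9.56944702e-01 -1.79387102e+02]
 [ 0.00000000e+00  0.00000000e+00  0.00000000e+00  1.00000000e+00]]
```

View pics/scene0.png

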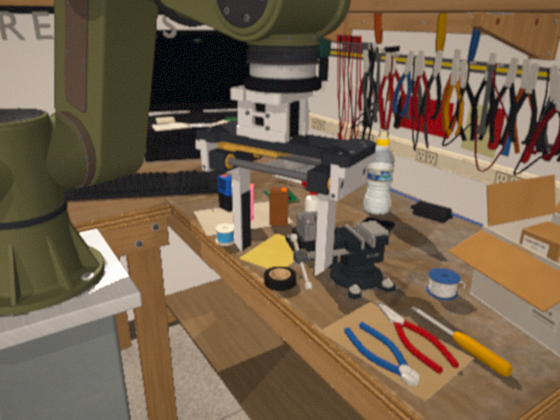

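View pics/side0.png

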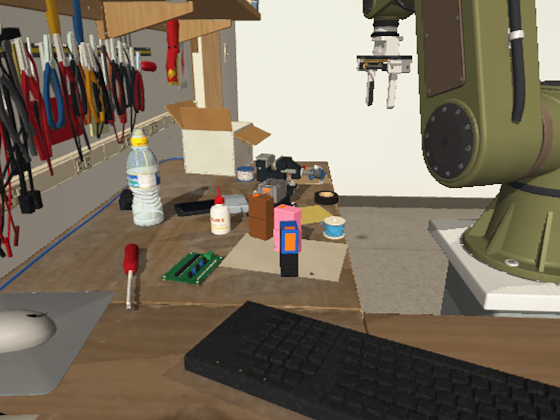

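Scene view: the blue pack is at about (224,185), brown look-alike (279,205), pink (252,200), spool (225,233), tape (280,278), and the gripper hides the dock around (310,225). Side view: blue pack with orange at (290,250), pink (288,228), brown (261,216), flux bottle (220,217). Candidates are blue, pink and brown; I choose blue.

```bash
python3 - <<'E'
from h import *
import pickle
st,c=pickle.load(open('c0.pkl','rb'))
for n in('scene','side'):
    hsv=cv2.cvtColor(c[n]['image'],cv2.COLOR_RGB2HSV)
    m=cv2.inRange(hsv,(105,150,40),(125,255,255))
    k,l,s,ce=cv2.connectedComponentsWithStats(m)
    print(n,[(s[i].tolist()) for i in range(1,k) if s[i,4]>40])
for n,u,v,z in [('scene',224,177,86),('side',290,222,86),('side',289,276,0),('scene',308,218,60),('side',272,183,60),('scene',360,285,0),('scene',225,233,30),('side',334,228,30),('scene',280,276,15),('side',220,232,0),('side',262,238,0),('scene',279,225,0)]: print(n,u,v,onz(c[n],u,v,z).round())
S=np.concatenate([c['scene']['image'][160:320,180:420],],1)
save('a.png',np.concatenate([cv2.resize(S,(800,533),interpolation=3)],1))
W=cv2.resize(c['side']['image'][140:300,180:400],None,fx=2.5,fy=2.5,interpolation=3)
save('b.png',W)
E
```

```text
scene [[469, 30, 11, 30, 105], [217, 175, 14, 22, 236], [430, 270, 29, 13, 144], [345, 329, 22, 22, 69], [368, 330, 36, 30, 108], [378, 358, 22, 16, 62]]
side [[73, 0, 10, 38, 156], [44, 63, 16, 43, 239], [57, 103, 7, 24, 66], [48, 106, 7, 21, 53], [0, 201, 112, 89, 189], [280, 221, 18, 33, 291]]
scene 224 177 [452. 103.  86.]
side 290 222 [458.  92.  86.]
side 289 276 [458. 120.   0.]
scene 308 218 [ 514. -164.   60.]
side 272 183 [ 509. -215.   60.]
scene 360 285 [ 496. -354.    0.]
scene 225 233 [359. -80.  30.]
side 334 228 [375. -19.  30.]
scene 280 276 [ 375. -269.   15.]
side 220 232 [607. -57.   0.]
side 262 238 [517. -31.   0.]
scene 279 225 [514. -52.   0.]
```

View pics/b.png

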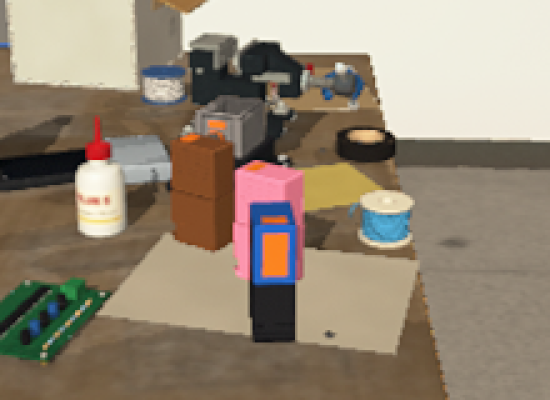

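Zoomed side crop: blue pack at crop (273,270), its orange stripe facing the camera (+y). Pink is close behind it at (270,210), and brown is at (203,190). The dock's grey insert with its orange collar is at (230,125). Next I get an overhead view with the wrist camera.

{"method": "move_arm", "body": {"dp": [[26,46,12],[26,46,12],[26,46,12],[26,46,12],[26,46,12],[26,46,12],[26,46,12],[26,46,12],[26,46,12],[26,46,12]], "rotation": [[0,0,0.116],[0,0,0.116],[0,0,0.116],[0,0,0.116],[0,0,0.116],[0,0,0.116],[0,0,0.116],[0,0,0.116],[0,0,0.116],[0,0,0.116]], "hand": [1,1,1,1,1,1,1,1,1,1]}}

```text
clock: 1.4
eef_pos: [481.2, -42.1, 325.8]
eef_rot: [-3.142, 0.0, 1.577]
wrist_force: [0.5, -0.8, -0.7]
finger_gap: 93.9
finger_force: 0.0
```

{"method": "move_arm", "body": {"dp": [[0,0,0],[0,0,0]], "rotation": [[0,0,0],[0,0,0]], "hand": [1,1]}}

```text
clock: 1.65
eef_pos: [480.3, -44.1, 325.0]
eef_rot: [-3.141, 0.0, 1.572]
wrist_force: [1.2, 0.4, -0.2]
finger_gap: 93.9
finger_force: 0.0
```

```bash
python3 - <<'E'
from h import *
import pickle
st=manip.read_state(); c={n:camera(n) for n in('wrist','scene','side')}
pickle.dump((st,c),open('c1.pkl','wb')); print(st['eef_pos'],st['eef_rot'],st['qd'].round(3))
save('w1.png',c['wrist']['image'])
E
```

```text
[480.33538815 -44.09712107 324.99852291] [-3.14074257e+00  5.93842331e-05  1.57213400e+00] [-0.025 -0.008  0.01  -0.     0.001  0.001]
```

View pics/w1.png

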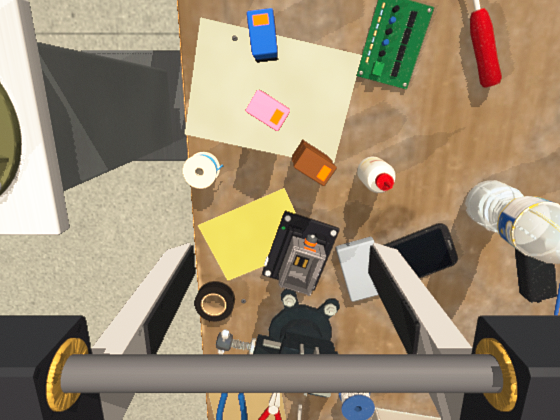

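Overhead view: blue pack top at (262,30) with its orange stripe at the top (+y). Pink is at (268,110) and brown at (314,162). The dock is at (303,255) with its orange collar at (312,240), so its +y points up and slightly right. Flux bottle (376,175), spool (202,172), tape (213,302).

```bash
python3 - <<'E'
from h import *
import pickle
st,c=pickle.load(open('c1.pkl','rb')); w=c['wrist']; im=w['image']
a=cv2.resize(im[0:75,225:300],(525,525),interpolation=3)[:, :390]
b=cv2.resize(im[200:305,250:350],None,fx=4,fy=4,interpolation=3)
H=max(a.shape[0],b.shape[0]); P=lambda x:np.pad(x,((0,H-x.shape[0]),(0,0),(0,0)))
save('w1z.png',np.concatenate([P(a),P(b)],1))
hsv=cv2.cvtColor(im,cv2.COLOR_RGB2HSV)
m=cv2.inRange(hsv,(103,120,90),(125,255,255))|cv2.inRange(hsv,(5,150,150),(20,255,255))
m[80:]=0; m[:,:235]=0; m[:,290:]=0
cs=max(cv2.findContours(m,0,1)[0],key=cv2.contourArea)
r=cv2.minAreaRect(cs); print(r,cv2.boxPoints(r)); print(cv2.approxPolyDP(cs,2.5,True)[:,0].tolist())
for p in cv2.boxPoints(r): print(onz(w,*p,86,st).round(1))
E
```

```text
((262.1076965332031, 33.36153793334961), (48.37354278564453, 26.171329498291016), 82.87498474121094) [[246.12308    10.984617 ]
 [272.09232     7.7384624]
 [278.09232    55.738457 ]
 [252.12308    58.98461  ]]
[[270, 8], [247, 12], [251, 49], [256, 58], [275, 56]]
[442.2 124.5  86. ]
[469.2 127.5  86. ]
[475.3  81.4  86. ]
[447.4  78.1  86. ]
```

View pics/w1z.png

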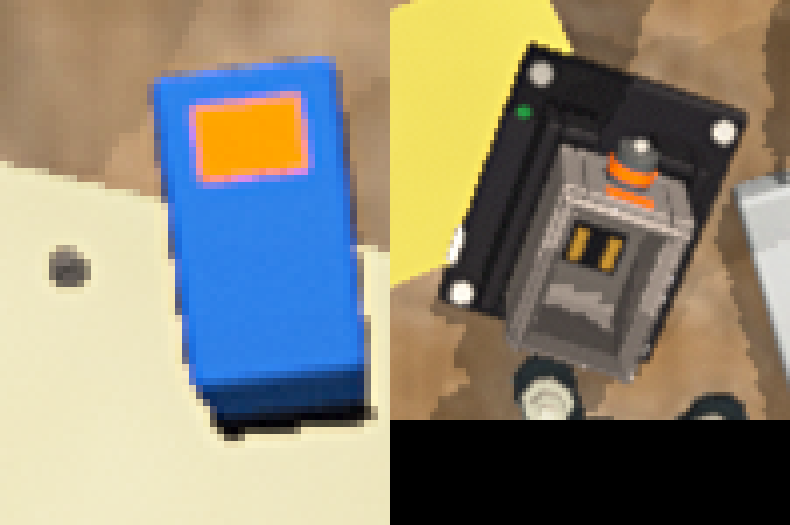

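Zoom: left is the pack top with corners at about (247,11), (273,9), (277,53), (253,55) in the full image, and the orange stripe at the +y end. Right is the dock: base screws at full-image (287.5,218), (333.3,233), (267.8,273), collar on the +y side, and the contacts visible in the bay.

```bash
python3 - <<'E'
from h import *
import pickle
st,c=pickle.load(open('c1.pkl','rb')); w=c['wrist']
P=np.array([onz(w,*p,86,st) for p in [(247.1,11.1),(272.9,8.6),(277.1,52.6),(253.3,55)]])[:,:2]
print(P.round(1),P.mean(0)); print([np.linalg.norm(P[i]-P[i-1]).round(1) for i in range(4)])
for a,b in((0,1),(3,2),(3,0),(2,1)): d=P[b]-P[a]; print(np.degrees(np.arctan2(d[1],d[0])).round(1))
S=np.array([onz(w,*p,10,st) for p in [(287.5,218),(333.3,233),(267.8,273)]])[:,:2]
print(S.round(1),'base centre',(S[1]+S[2])/2); 
for a,b in((0,1),(2,0)): d=S[b]-S[a]; print(np.degrees(np.arctan2(d[1],d[0])).round(1),np.linalg.norm(d))
# bay rim corners in wrist for various heights: TL,TR outer
for z in (51,64,77):
  Q=np.array([onz(w,250+(x-390)/4,200+y/4,z,st) for x,y in [(563,188),(690,222),(510,345),(630,380)]])[:,:2]
  print(z,Q.mean(0).round(1),np.linalg.norm(Q[0]-Q[1]).round(1),np.linalg.norm(Q[0]-Q[2]).round(1))
# pack base check: side view foot
print('side foot',proj(c['side'],[458,78,0]),'side top',proj(c['side'],[*P.mean(0),86]))
E
```

```text
[[443.2 124.4]
 [470.  126.7]
 [474.2  84.5]
 [448.8  82.1]] [459.06216923 104.44965219]
[np.float64(42.7), np.float64(26.9), np.float64(42.4), np.float64(25.6)]
5.0
5.4
97.4
95.7
[[ 487.6 -128. ]
 [ 554.4 -151. ]
 [ 458.4 -215.6]] base centre [ 506.39576231 -183.31541337]
-19.0 70.61809455255083
71.6 92.33493597914884
51 [ 507.4 -191.7] 45.1 62.1
64 [ 506.6 -185. ] 43.8 60.3
77 [ 505.8 -178.3] 42.5 58.5
side foot [289.55391833 264.17443954] side top [288.82393806 224.88568666]
```

Pack centre is about (459, 104.5), yaw about +0.1 rad; the edges measure 42.5 x 26 mm and agree with the given sizes. Dock yaw is about -0.327. Moving above the pack.

{"method": "move_arm", "body": {"dp": [[-5,37,-20],[-5,37,-35],[-5,37,-40],[-6,37,-40],[0,0,-40],[0,0,0],[0,0,0]], "rotation": [[0,0,0.05],[0,0,0.05],[0,0,0],[0,0,0],[0,0,0],[0,0,0],[0,0,0]], "hand": [1,1,1,1,1,1,1]}}

```text
clock: 2.68
eef_pos: [460.4, 103.6, 152.1]
eef_rot: [3.14, -0.0, 1.671]
wrist_force: [1.2, -0.1, 0.4]
finger_gap: 94.0
finger_force: 0.0
```

```bash
python3 - <<'E'
from h import *
import pickle
st=manip.read_state(); c={'wrist':camera('wrist')}
pickle.dump((st,c),open('c2.pkl','wb')); print(st['eef_pos'],st['eef_rot']); w=c['wrist'];im=w['image']
hsv=cv2.cvtColor(im,cv2.COLOR_RGB2HSV)
m=cv2.inRange(hsv,(103,120,150),(125,255,255))|cv2.inRange(hsv,(5,150,150),(20,255,255))
k,l,s,ce=cv2.connectedComponentsWithStats(m); i=1+s[1:,4].argmax(); print(s[i],ce[i])
m=(l==i).astype(np.uint8); cs=max(cv2.findContours(m,0,1)[0],key=cv2.contourArea)
r=cv2.minAreaRect(cs); B=cv2.boxPoints(r)
Q=np.array([onz(w,*p,86,st) for p in B]); print(B.round(1).tolist(),Q.round(1),Q.mean(0)); print([np.linalg.norm(Q[j]-Q[j-1]).round(1) for j in range(4)])
d=Q[1]-Q[0];print(np.degrees(np.arctan2(d[1],d[0])))
save('w2.png',im)
E
```

```text
[460.43633688 103.59359821 152.06596305] [ 3.13974053e+00 -5.73947299e-05  1.67137447e+00]
[ 260  176   39   70 2421] [279.56092524 211.65344899]
[[260.0, 176.0], [298.0, 176.0], [298.0, 245.0], [260.0, 245.0]] [[441.8 133.6  86. ]
 [467.9 136.2  86. ]
 [473.7  85.2  86. ]
 [446.1  82.4  86. ]] [457.3982324  109.34872916  86.        ]
[np.float64(51.4), np.float64(26.2), np.float64(51.4), np.float64(27.7)]
5.728706742590949
```

Yaw is aligned, and the centre comes out at about (458, 105.5), within 2 mm of the first measurement. Descend and grip.

{"method": "move_arm", "body": {"dp": [[-2,2,-30],[0,0,-35],[0,0,-33],[0,0,0],[0,0,0],[0,0,0],[0,0,0],[0,0,0],[0,0,0],[0,0,0]], "rotation": [[0,0,0],[0,0,0],[0,0,0],[0,0,0],[0,0,0],[0,0,0],[0,0,0],[0,0,0],[0,0,0],[0,0,0]], "hand": [1,1,1,1,0.2,0.2,0.2,0.2,0.2,0.2], "newtons": 25}}

```text
clock: 3.98
eef_pos: [457.6, 106.2, 52.5]
eef_rot: [3.142, -0.0, 1.673]
wrist_force: [0.2, 0.0, 0.4]
finger_gap: 37.5
finger_force: 0.0
```

{"method": "move_arm", "body": {"dp": [[0,0,0],[0,0,0],[0,0,0],[0,0,0]], "rotation": [[0,0,0],[0,0,0],[0,0,0],[0,0,0]], "hand": [0.2,0.2,0.2,0.2], "newtons": 25}}

```text
clock: 4.47
eef_pos: [457.6, 106.2, 52.4]
eef_rot: [3.142, -0.0, 1.673]
wrist_force: [-0.1, 0.1, -0.1]
finger_gap: 27.8
finger_force: 25.0
```

Gripped: 27.8 mm gap at 25 N. Lift, then go to a viewpoint with the camera nearly straight above the dock.

{"method": "move_arm", "body": {"dp": [[0,0,20],[0,0,40],[0,0,50],[0,0,50],[3,-40,40],[4,-52,0],[4,-52,0],[4,-52,0],[4,-52,0],[4,-52,0]], "rotation": [[0,0,0],[0,0,0],[0,0,0],[0,0,0],[0,0,-0.07],[0,0,-0.07],[0,0,-0.07],[0,0,-0.07],[0,0,-0.07],[0,0,-0.079]], "hand": [0.2,0.2,0.2,0.2,0.2,0.2,0.2,0.2,0.2,0.2]}}

```text
clock: 5.72
eef_pos: [480.4, -195.5, 252.3]
eef_rot: [-3.141, -0.0, 1.241]
wrist_force: [1.3, 0.7, -1.3]
finger_gap: 27.9
finger_force: 25.0
```

{"method": "move_arm", "body": {"dp": [[4,-40,0],[0,-16,0],[0,0,0],[0,0,0]], "rotation": [[0,0,0],[0,0,0],[0,0,0],[0,0,0]], "hand": [0.2,0.2,0.2,0.2]}}

```text
clock: 6.22
eef_pos: [484.7, -248.7, 252.5]
eef_rot: [-3.142, -0.0, 1.245]
wrist_force: [-0.1, 0.0, -1.2]
finger_gap: 27.9
finger_force: 25.0
```

```bash
python3 - <<'E'
from h import *
import pickle
st=manip.read_state(); c={n:camera(n) for n in('wrist','scene','side')}
pickle.dump((st,c),open('c3.pkl','wb')); print(st['eef_pos'],st['eef_rot'],st['qd'].round(3),st['finger_gap'])
im=c['wrist']['image']
save('w3.png',cv2.resize(im[0:300,180:400],None,fx=2,fy=2,interpolation=3))
E
```

```text
[ 484.71400888 -248.6513272   252.51472169] [-3.14152285e+00 -1.97641903e-04  1.24476169e+00] [ 0.007 -0.003  0.    -0.001 -0.002 -0.003] 27.86774850366344
```

View pics/w3.png

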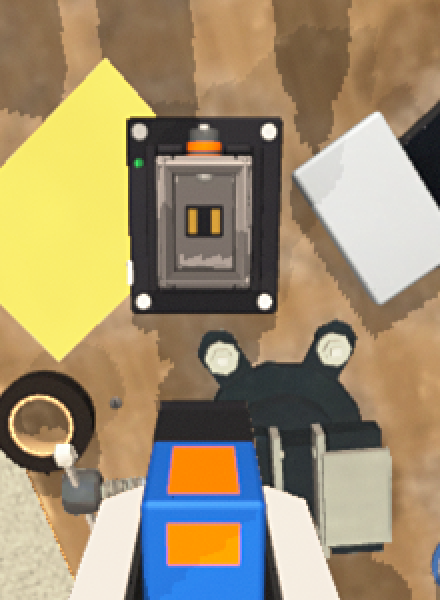

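The dock is seen squarely from above: screws at crop (139.5,132), (269,131), (143.5,301.5), (264.5,301.5), contacts at (205,221), and the collar at (204,147) on the +y side. The held pack is below, its orange face toward the collar side, with its top +y edge near row 505.

```bash
python3 - <<'E'
from h import *
import pickle
st,c=pickle.load(open('c3.pkl','rb')); w=c['wrist']
yaw=st['eef_rot'][2]-np.pi/2; ex=np.array([np.cos(yaw),np.sin(yaw)]); ey=np.array([-ex[1],ex[0]]); T=st['eef_pos'][:2]
F=lambda x,y,z:onz(w,180+x/2,y/2,z,st)[:2]
L=lambda p:np.array([(p-T)@ex,(p-T)@ey]).round(1)   # dock-ish frame relative to TCP
for nm,z,pts in [('screws',10,[(139.5,132),(269,131),(143.5,301.5),(264.5,301.5)]),('base',10,[(127,117),(282,117),(132,313),(279,313)])]:
    Q=np.array([F(x,y,z) for x,y in pts]); l=np.array([L(q) for q in Q]); print(nm,l.tolist(),l.mean(0),Q.mean(0).round(1))
for z in(51,57,64,70,77):
    l=np.array([L(F(x,y,z)) for x,y in [(158,155),(252,155),(160,288),(250,288)]]); print('rim',z,l.mean(0),np.ptp(l,0), 'contacts',L(F(205,221,z-32.5)))
    l=np.array([L(F(x,y,z)) for x,y in [(185,207),(223,237)]]); print('   contact size',np.ptp(l,0))
print('ball collar top', [L(F(204,128,z)) for z in (28,40,55)])
# held pack
zt=st['eef_pos'][2]-52.4+86
print('pack top +y edge',L(F(142,505,zt)),L(F(265,505,zt)),' foot edge',L(F(160,402,zt-86)),L(F(254,402,zt-86)))
save('w3r.png',cv2.resize(w['image'][55:160,230:330],None,fx=5,fy=5,interpolation=3))
E
```

```text
screws [[-35.7, 115.1], [34.7, 115.6], [-35.7, 22.9], [34.5, 22.9]] [-0.55  69.125] [ 506.3 -183. ]
base [[-42.3, 122.7], [41.6, 122.7], [-42.6, 16.2], [43.1, 16.2]] [-5.000e-02  6.945e+01] [ 506.9 -182.8]
rim 51 [-0.075 68.725] [46.9 65.6] contacts [-0.  68.5]
   contact size [19.3 14.8]
rim 57 [-0.1  68.95] [46.2 64.5] contacts [-0.1 68.8]
   contact size [19.  14.6]
rim 64 [-0.1  69.25] [45.4 63.3] contacts [-0.1 69. ]
   contact size [18.7 14.2]
rim 70 [-0.1   69.525] [44.6 62.3] contacts [-0.1 69.3]
   contact size [18.3 14.1]
rim 77 [-0.1 69.8] [43.8 61. ] contacts [-0.1 69.5]
   contact size [18.  13.8]
ball collar top [array([ -0.6, 115.8]), array([ -0.6, 114.8]), array([ -0.6, 113.7])]
pack top +y edge [-14.1  18.9] [12.8 18.9]  foot edge [-15.2  17.3] [16.1 17.4]
```

View pics/w3r.png

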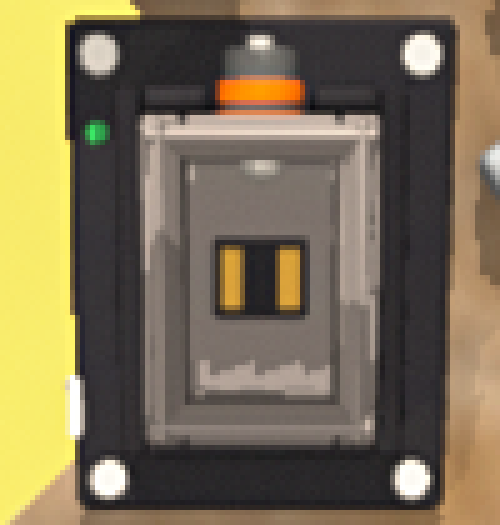

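The dock is square to the tool, and the bay centre lies about 69.2 mm along tool +x (the dock's +y). The pack's offset in the hand along that direction is still uncertain, so I'm measuring its edges from pixel profiles.

```bash
python3 - <<'E'
from h import *
import pickle
for f,z0 in(('c2.pkl',86),('c3.pkl',None)):
    st,c=pickle.load(open(f,'rb')); w=c['wrist']; g=w['image'].astype(int)
    yaw=st['eef_rot'][2]-np.pi/2; ex=np.array([np.cos(yaw),np.sin(yaw)]); ey=np.array([-ex[1],ex[0]]); T=st['eef_pos'][:2]
    z=z0 or st['eef_pos'][2]-52.4+86
    cols=(264,268) if z0 else (256,262)
    print(f)
    r=range(160,300) if not z0 else range(150,260)
    p=[g[i,cols[0]:cols[1]].mean(0).astype(int) for i in r]
    last=None
    for i,q in zip(r,p):
        if last is None or abs(q-last).sum()>12:
            P=onz(w,sum(cols)/2,i,z,st)[:2]-T; P0=onz(w,sum(cols)/2,i,z-86,st)[:2]-T
            print(i,q,'top-plane y',(P@ey).round(1),'foot-plane y',(P0@ey).round(1))
        last=q
    if not z0:
        o,d=ray(w,280,210,st); print('cam',(o[:2]-T)@ey,o[2]-z)
        for row in (270,290): 
            rr=g[row,230:340]; dd=np.abs(np.diff(rr,axis=0)).sum(1); print(row,[(230+int(k),int(dd[k])) for k in np.where(dd>40)[0]], 'u=0 ->',proj(w,[*T,z],st))
E
```

```text
c2.pkl
150 [180 153 121] top-plane y 49.6 foot-plane y 37.3
166 [159 133 105] top-plane y 38.7 foot-plane y 22.5
167 [97 82 68] top-plane y 38.0 foot-plane y 21.6
168 [65 56 55] top-plane y 37.3 foot-plane y 20.7
169 [47 41 40] top-plane y 36.6 foot-plane y 19.7
170 [39 38 35] top-plane y 35.9 foot-plane y 18.8
172 [31 30 30] top-plane y 34.5 foot-plane y 16.9
175 [31 30 39] top-plane y 32.4 foot-plane y 14.1
176 [ 30  65 122] top-plane y 31.7 foot-plane y 13.1
177 [ 25  85 166] top-plane y 31.0 foot-plane y 12.2
178 [ 23  90 174] top-plane y 30.3 foot-plane y 11.2
188 [ 36 108 206] top-plane y 23.2 foot-plane y 1.6
189 [ 43 127 232] top-plane y 22.5 foot-plane y 0.6
191 [ 39 117 222] top-plane y 21.1 foot-plane y -1.3
245 [ 66  91 157] top-plane y -19.7 foot-plane y -56.3
246 [183 145 132] top-plane y -20.5 foot-plane y -57.4
247 [200 156 133] top-plane y -21.2 foot-plane y -58.4
248 [183 126 118] top-plane y -22.0 foot-plane y -59.5
249 [165  91  98] top-plane y -22.8 foot-plane y -60.6
250 [158  76  90] top-plane y -23.6 foot-plane y -61.6
c3.pkl
160 [138 111  83] top-plane y 59.6
[... 1182 characters left out ...]
] top-plane y 19.6 foot-plane y -18.8
253 [ 70 155 247] top-plane y 18.7 foot-plane y -20.3
254 [ 55 138 239] top-plane y 18.2 foot-plane y -21.0
255 [ 43 126 230] top-plane y 17.7 foot-plane y -21.8
cam 84.66677603178199 145.80416611660326
270 [(246, 88), (247, 396), (248, 106), (249, 69), (250, 137), (251, 43), (262, 212), (263, 208), (298, 131), (299, 285), (300, 115), (310, 61), (311, 92), (312, 125), (314, 184), (315, 337), (316, 61), (338, 50)] u=0 -> [283.18340466 290.9818045 ]
290 [(242, 89), (243, 402), (244, 140), (245, 65), (247, 77), (250, 74), (251, 120), (252, 92), (310, 53), (311, 167), (312, 70), (315, 49), (318, 197), (319, 310), (320, 42)] u=0 -> [283.18340466 290.9818045 ]
```

The hand-held pack centre is about -1.9 mm along dock y from the TCP, and two images agree on this. The shift to the bay axis is about (23, 67) mm. Move over and stop with the foot just above the highest possible rim.

{"method": "move_arm", "body": {"dp": [[12,34,0],[11,33,0],[0,0,-30],[0,0,-40],[0,0,-35],[0,0,-8],[0,0,0],[0,0,0]], "rotation": [[0,0,0],[0,0,0],[0,0,0],[0,0,0],[0,0,0],[0,0,0],[0,0,0],[0,0,0]], "hand": [0.2,0.2,0.2,0.2,0.2,0.2,0.2,0.2], "newtons": 40}}

```text
clock: 7.38
eef_pos: [508.3, -182.9, 141.0]
eef_rot: [3.139, 0.0, 1.244]
wrist_force: [-0.0, -0.1, -2.5]
finger_gap: 27.7
finger_force: 40.0
```

```bash
python3 - <<'E'
from h import *
import pickle
st=manip.read_state(); c={n:camera(n) for n in('scene','side')}
pickle.dump((st,c),open('c4.pkl','wb')); print(st['eef_pos'],st['eef_rot'],st['wrist_force'],st['moment'])
A=[]
for n in c:
    u,v=proj(c[n],[507,-183,75]).round().astype(int); print(n,u,v); A.append(cv2.resize(c[n]['image'][v-45:v+45,u-40:u+40],(400,450),interpolation=3))
save('c4.png',np.concatenate(A,1))
E
```

```text
[ 508.28801891 -182.93580086  140.99096719] [3.13931187e+00 1.78236484e-04 1.24396646e+00] [-0.01461935 -0.11434898 -2.5031351 ] [-0.02878363 -0.05844408 -0.00402833]
scene 311 215
side 272 181
```

View pics/c4.png

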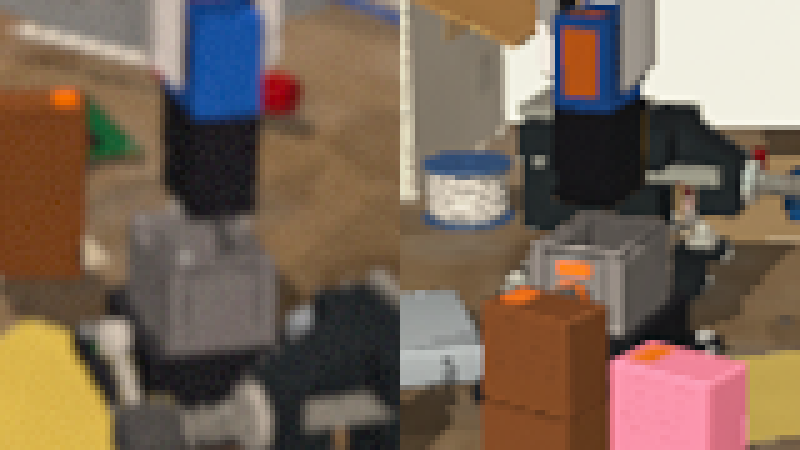

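The pack hangs directly over the bay with its orange stripe on the collar side. The rim centre in the side view at about (272,184) suggests a rim height near 68 mm. I correct the lateral settling error and come down slowly.

{"method": "move_arm", "body": {"dp": [[-0.6,1.4,-5],[0,0,-5],[0,0,-3],[0,0,-2],[0,0,0],[0,0,0]], "rotation": [[0,0,0],[0,0,0],[0,0,0],[0,0,0],[0,0,0],[0,0,0]], "hand": [0.2,0.2,0.2,0.2,0.2,0.2]}}

```text
clock: 8.22
eef_pos: [507.1, -181.5, 124.6]
eef_rot: [3.141, 0.0, 1.244]
wrist_force: [0.0, -0.9, -0.9]
finger_gap: 27.7
finger_force: 40.0
```

{"method": "move_arm", "body": {"dp": [[0,0,-1.5],[0,0,-1.5],[0,0,-1.5],[0,0,-1.5],[0,0,0]], "rotation": [[0,0,0],[0,0,0],[0,0,0],[0,0,0],[0,0,0]], "hand": [0.2,0.2,0.2,0.2,0.2]}}

```text
clock: 8.85
eef_pos: [507.0, -181.4, 118.3]
eef_rot: [-3.141, -0.0, 1.244]
wrist_force: [-0.2, -0.1, -1.9]
finger_gap: 27.7
finger_force: 40.0
```

{"method": "move_arm", "body": {"dp": [[0,0,-1.5],[0,0,-1.5],[0,0,-1],[0,0,0]], "rotation": [[0,0,0],[0,0,0],[0,0,0],[0,0,0]], "hand": [0.2,0.2,0.2,0.2]}}

```text
clock: 9.35
eef_pos: [507.0, -181.4, 114.4]
eef_rot: [-3.141, -0.0, 1.244]
wrist_force: [-0.1, -0.5, -1.8]
finger_gap: 27.8
finger_force: 40.0
```

{"method": "move_arm", "body": {"dp": [[0,0,-1.5],[0,0,-1.5],[0,0,-1],[0,0,0]], "rotation": [[0,0,0],[0,0,0],[0,0,0],[0,0,0]], "hand": [0.2,0.2,0.2,0.2]}}

```text
clock: 9.85
eef_pos: [507.0, -181.4, 110.4]
eef_rot: [-3.141, -0.0, 1.244]
wrist_force: [0.6, 0.2, -2.4]
finger_gap: 28.4
finger_force: 40.0
```

{"method": "move_arm", "body": {"dp": [[0,0,-1],[0,0,-1],[0,0,0]], "rotation": [[0,0,0],[0,0,0],[0,0,0]], "hand": [0.2,0.2,0.2]}}

```text
clock: 10.22
eef_pos: [507.0, -181.4, 108.4]
eef_rot: [-3.141, -0.0, 1.244]
wrist_force: [-0.0, -0.6, -1.7]
finger_gap: 27.7
finger_force: 40.0
```

{"method": "move_arm", "body": {"dp": [[0,0,-1],[0,0,-1],[0,0,0]], "rotation": [[0,0,0],[0,0,0],[0,0,0]], "hand": [0.2,0.2,0.2]}}

```text
clock: 10.6
eef_pos: [507.0, -181.4, 106.4]
eef_rot: [-3.141, 0.0, 1.244]
wrist_force: [0.3, 0.4, -1.5]
finger_gap: 27.7
finger_force: 40.0
```

{"method": "move_arm", "body": {"dp": [[0,0,-1],[0,0,-1],[0,0,-1],[0,0,-1],[0,0,0]], "rotation": [[0,0,0],[0,0,0],[0,0,0],[0,0,0],[0,0,0]], "hand": [0.2,0.2,0.2,0.2,0.2]}}

```text
clock: 11.22
eef_pos: [507.0, -181.4, 102.3]
eef_rot: [-3.141, -0.0, 1.244]
wrist_force: [-0.5, -0.1, -2.8]
finger_gap: 27.8
finger_force: 40.0
```

```bash
python3 - <<'E'
from h import *
import pickle
st=manip.read_state(); c={n:camera(n) for n in('scene','side')}
pickle.dump((st,c),open('c5.pkl','wb')); print(st['eef_pos'],st['wrist_force'],st['moment'])
A=[]
for n in c:
    u,v=proj(c[n],[507,-183,75]).round().astype(int); A.append(cv2.resize(c[n]['image'][v-45:v+45,u-40:u+40],(400,450),interpolation=3))
save('c5.png',np.concatenate(A,1))
E
```

```text
[ 506.98420822 -181.36535911  102.33728185] [-0.52353481 -0.13242577 -2.82460865] [ 0.00424706 -0.11689519 -0.00822052]
```

View pics/c5.png

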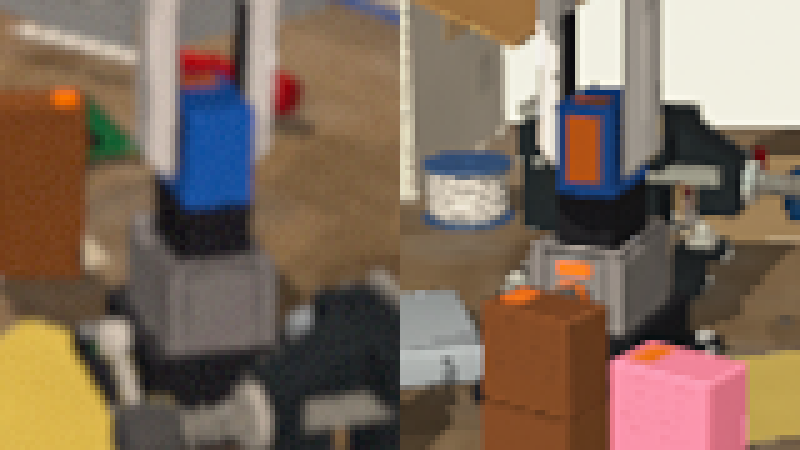

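The pack is well inside the bay mouth, with about half of its black lower part below the rim and orange toward the collar. No contact force yet. I go on in small steps.

{"method": "move_arm", "body": {"dp": [[0,0,-1],[0,0,-1],[0,0,0]], "rotation": [[0,0,0],[0,0,0],[0,0,0]], "hand": [0.2,0.2,0.2]}}

```text
clock: 11.7
eef_pos: [507.2, -181.6, 100.7]
eef_rot: [3.141, 0.0, 1.244]
wrist_force: [0.2, -1.7, 2.7]
finger_gap: 28.0
finger_force: 40.0
```

{"method": "move_arm", "body": {"dp": [[0,0,-1],[0,0,-1],[0,0,0]], "rotation": [[0,0,0],[0,0,0],[0,0,0]], "hand": [0.2,0.2,0.2]}}

```text
clock: 12.08
eef_pos: [507.3, -181.6, 98.6]
eef_rot: [3.141, 0.0, 1.244]
wrist_force: [0.8, -3.1, 2.0]
finger_gap: 27.4
finger_force: 40.0
```

{"method": "move_arm", "body": {"dp": [[0,0,-1],[0,0,-1],[0,0,0]], "rotation": [[0,0,0],[0,0,0],[0,0,0]], "hand": [0.2,0.2,0.2]}}

```text
clock: 12.45
eef_pos: [506.9, -181.4, 96.0]
eef_rot: [-3.141, 0.0, 1.244]
wrist_force: [1.7, -3.2, -1.7]
finger_gap: 27.9
finger_force: 40.0
```

{"method": "move_arm", "body": {"dp": [[0,0,-1],[0,0,-1],[0,0,0]], "rotation": [[0,0,0],[0,0,0],[0,0,0]], "hand": [0.2,0.2,0.2]}}

```text
clock: 12.82
eef_pos: [506.7, -181.3, 93.9]
eef_rot: [-3.141, 0.0, 1.244]
wrist_force: [-0.3, -3.7, -5.1]
finger_gap: 28.0
finger_force: 40.0
```

{"method": "move_arm", "body": {"dp": [[0,0,-1],[0,0,-1],[0,0,0]], "rotation": [[0,0,0],[0,0,0],[0,0,0]], "hand": [0.2,0.2,0.2]}}

```text
clock: 13.2
eef_pos: [506.9, -181.2, 92.1]
eef_rot: [-3.141, -0.0, 1.244]
wrist_force: [-0.7, -1.4, -4.9]
finger_gap: 27.5
finger_force: 40.0
```

{"method": "move_arm", "body": {"dp": [[0,0,-1],[0,0,0]], "rotation": [[0,0,0],[0,0,0]], "hand": [0.2,0.2]}}

```text
clock: 13.45
eef_pos: [507.1, -181.2, 91.5]
eef_rot: [3.141, -0.0, 1.244]
wrist_force: [-0.2, -0.5, -2.2]
finger_gap: 27.6
finger_force: 40.0
```

The downward pull at TCP 94–92 looks like the ball snapping into the groove. Now I find the floor in half-millimetre steps.

{"method": "move_arm", "body": {"dp": [[0,0,-0.5],[0,0,-0.5],[0,0,0]], "rotation": [[0,0,0],[0,0,0],[0,0,0]], "hand": [0.2,0.2,0.2]}}

```text
clock: 13.82
eef_pos: [507.2, -181.3, 90.8]
eef_rot: [3.141, -0.0, 1.244]
wrist_force: [-1.4, 1.6, 2.7]
finger_gap: 27.9
finger_force: 40.0
```

{"method": "move_arm", "body": {"dp": [[0,0,-0.5],[0,0,0]], "rotation": [[0,0,0],[0,0,0]], "hand": [0.2,0.2]}}

```text
clock: 14.08
eef_pos: [507.4, -181.4, 90.8]
eef_rot: [3.141, -0.0, 1.244]
wrist_force: [-2.5, 2.0, 9.5]
finger_gap: 28.0
finger_force: 40.0
```

Force rises hard with no further travel (foot 38.4 mm, rim 73.4 mm), so the pack is on the floor. I ease the load a little, release, and rise.

{"method": "move_arm", "body": {"dp": [[0,0,-0.3],[0,0,0],[0,0,0.5],[0,0,0],[0,0,0],[0,0,0],[0,0,0]], "rotation": [[0,0,0],[0,0,0],[0,0,0],[0,0,0],[0,0,0],[0,0,0],[0,0,0]], "hand": [0.2,0.2,0.2,0.6,0.6,0.6,0.6]}}

```text
clock: 14.95
eef_pos: [507.0, -181.4, 90.0]
eef_rot: [-3.141, 0.0, 1.244]
wrist_force: [0.2, -0.1, -1.0]
finger_gap: 56.5
finger_force: 0.0
```

{"method": "move_arm", "body": {"dp": [[0,0,10],[0,0,25],[0,0,40],[-10,-28,40],[-12,-35,30],[0,0,0],[0,0,0],[0,0,0]], "rotation": [[0,0,0],[0,0,0],[0,0,0],[0,0,0],[0,0,0],[0,0,0],[0,0,0],[0,0,0]], "hand": [0.7,0.7,0.7,0.7,0.7,0.7,0.7,0.7]}}

```text
clock: 15.95
eef_pos: [485.0, -243.5, 234.2]
eef_rot: [-3.14, -0.0, 1.245]
wrist_force: [-0.1, 0.3, 0.3]
finger_gap: 65.9
finger_force: 0.0
```

```bash
python3 - <<'E'
from h import *
import pickle
st=manip.read_state(); c={n:camera(n) for n in('wrist','scene','side')}
pickle.dump((st,c),open('c6.pkl','wb')); print(st['eef_pos'],st['eef_rot'],st['wrist_force'])
A=[cv2.resize(c['wrist']['image'][40:240,220:340],(270,450),interpolation=3)]
for n in('scene','side'):
    u,v=proj(c[n],[507,-183,75]).round().astype(int); A.append(cv2.resize(c[n]['image'][v-50:v+40,u-26:u+26],(260,450),interpolation=3)); print(n,u,v)
save('c6.png',np.concatenate(A,1))
E
```

```text
[ 485.03353494 -243.45735205  234.24708652] [-3.13998330e+00 -4.18041734e-04  1.24468750e+00] [-0.06361765  0.25674977  0.31944369]
scene 311 215
side 272 181
```

View pics/c6.png

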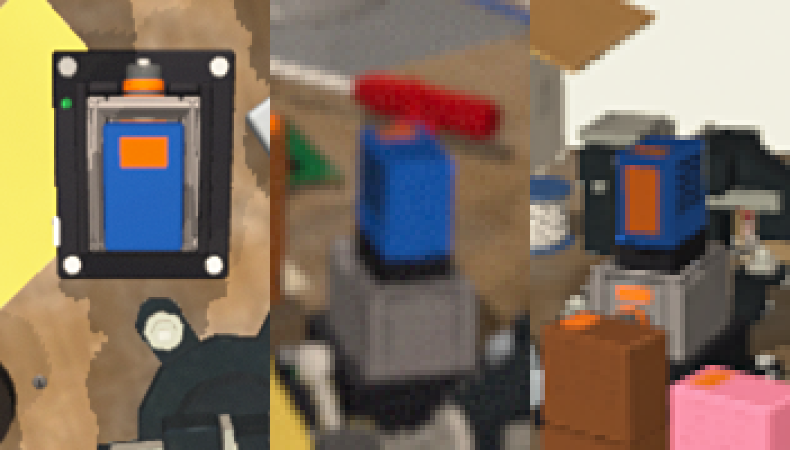

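The pack is in the bay, upright, square and released, with orange toward the collar and only a thin black band above the rim. Wrist crop: pack top at about (143,185), collar at (143,85). Two numeric checks next: pin travel against the empty dock, and the height of the pack's top.

```bash
python3 - <<'E'
from h import *
import pickle
def org(im,box):
    hsv=cv2.cvtColor(im,cv2.COLOR_RGB2HSV); m=cv2.inRange(hsv,(5,150,100),(20,255,255)); x0,y0,x1,y1=box
    z=np.zeros_like(m); z[y0:y1,x0:x1]=m[y0:y1,x0:x1]; k,l,s,ce=cv2.connectedComponentsWithStats(z); return [(s[i].tolist(),ce[i].round(1).tolist()) for i in range(1,k) if s[i,4]>5]
for f in('c3.pkl','c6.pkl'):
    st,c=pickle.load(open(f,'rb')); w=c['wrist']; yaw=st['eef_rot'][2]-np.pi/2; ey=np.array([-np.sin(yaw),np.cos(yaw)]); T=st['eef_pos'][:2]
    col=(281,284) if f=='c3.pkl' else (282,285)
    for i in range(55,84):
        q=w['image'][i,col[0]:col[1]].mean(0).astype(int); P=onz(w,282,i,50,st)[:2]; print(f,i,q,((P-[507,-183])@ey).round(1))
st,c=pickle.load(open('c6.pkl','rb')); w=c['wrist']
print(org(w['image'],(255,85,310,130))); u,v=311,215; print('scene',org(c['scene']['image'],(u-26,v-50,u+26,v+40))); u,v=272,181; print('side',org(c['side']['image'],(u-26,v-50,u+26,v+10)))
# top +y edge rows and width
for i in range(88,104): print(i,w['image'][i,270:273].mean(0).astype(int))
E
```

```text
c3.pkl 55 [175 145 112] 53.0
c3.pkl 56 [178 147 114] 52.1
c3.pkl 57 [180 147 114] 51.1
c3.pkl 58 [115  96  79] 50.2
c3.pkl 59 [63 56 57] 49.3
c3.pkl 60 [45 43 47] 48.4
c3.pkl 61 [70 65 65] 47.5
c3.pkl 62 [200 189 176] 46.6
c3.pkl 63 [249 243 229] 45.7
c3.pkl 64 [207 198 184] 44.7
c3.pkl 65 [141 136 129] 43.8
c3.pkl 66 [125 122 115] 42.9
c3.pkl 67 [120 119 112] 42.0
c3.pkl 68 [115 116 111] 41.0
c3.pkl 69 [113 114 113] 40.1
c3.pkl 70 [194 133 103] 39.2
c3.pkl 71 [255 153  39] 38.3
c3.pkl 72 [255 157   0] 37.3
c3.pkl 73 [255 156   0] 36.4
c3.pkl 74 [255 152   0] 35.5
c3.pkl 75 [219 112  81] 34.5
c3.pkl 76 [117 107 103] 33.6
c3.pkl 77 [222 133  83] 32.7
c3.pkl 78 [218 183 163] 31.7
c3.pkl 79 [192 178 166] 30.8
c3.pkl 80 [211 193 180] 29.8
c3.pkl 81 [234 217 200] 28.9
c3.pkl 82 [172 157 146] 28.0
c3.pkl 83 [117 107 100] 27.0
c6.pkl 55 [173 139 102] 56.2
c6.pkl 56 [174 141 104] 55.4
c6.pkl 57 [174 141 107] 54.5
c6.pkl 58 [174 143 110] 53.6
c6.pkl 59 [177 145 113] 52.8
c6.pkl 60 [178 146 111] 51.9
c6.pkl 61 [155 127  97] 51.0
c6.pkl 62 [89 76 67] 50.1
c6.pkl 63 [56 52 55] 49.3
c6.pkl 64 [45
[... 433 characters left out ...]
0  34] 35.1
c6.pkl 80 [175 117 105] 34.2
c6.pkl 81 [117 112 109] 33.3
c6.pkl 82 [225 135  83] 32.4
c6.pkl 83 [220 184 163] 31.5
[([274, 93, 6, 1, 6], [276.5, 93.0]), ([274, 101, 20, 13, 260], [283.5, 107.0])]
scene [([285, 187, 3, 39, 103], [285.9, 204.6]), ([308, 189, 5, 3, 10], [310.1, 190.4])]
side [([246, 131, 24, 13, 178], [254.9, 135.5]), ([265, 165, 6, 13, 65], [267.8, 170.4]), ([263, 188, 7, 3, 17], [266.1, 189.1])]
88 [132 120 112]
89 [110 101  95]
90 [99 91 85]
91 [107  99  91]
92 [100  91  83]
93 [126 110 101]
94 [ 70  87 140]
95 [ 30  86 166]
96 [ 36  99 185]
97 [ 41 103 189]
98 [ 40 102 189]
99 [ 37 102 189]
100 [ 36 101 189]
101 [ 50 103 187]
102 [ 51 102 188]
103 [ 52 102 190]
```

```bash
python3 - <<'E'
from h import *
import pickle
st,c=pickle.load(open('c6.pkl','rb')); w=c['wrist']
o,d=ray(w,283.5,107,st)
for n,u,v in(('scene',310.1,190.4),): 
    print(tri(o,d,*ray(c[n],u,v)))
P=onz(w,283.5,107,124.4,st); print(P, proj(c['scene'],P), proj(c['side'],P))
# rim height: rim outer width in c3 view vs c1/side: front rim corners via wrist c3 + side rows
st3,c3=pickle.load(open('c3.pkl','rb'))
for z in(60,67,73): 
    X=onz(c3['wrist'],282,78,z,st3); print('rim +y edge if z',z,X.round(1),'side px',proj(c3['side'],X).round(1))
g=c['side']['image']
for i in range(178,194): print(i,g[i,258:261].mean(0).astype(int),g[i,274:277].mean(0).astype(int))
E
```

```text
(array([ 510.31968108, -171.95578944,  125.46683337]), np.float64(1.3350271487338405))
[ 509.779061   -171.58426088  124.4       ] [309.43730399 190.87590633] [270.03870918 160.91579672]
rim +y edge if z 60 [ 516.4 -153.1   60. ] side px [266.7 191. ]
rim +y edge if z 67 [ 516.3 -153.4   67. ] side px [266.8 187.9]
rim +y edge if z 73 [ 516.2 -153.7   73. ] side px [266.8 185.3]
178 [35 41 43] [ 23  57 108]
179 [36 42 42] [22 49 92]
180 [32 38 40] [22 31 50]
181 [55 61 60] [21 20 21]
182 [103  83  61] [22 21 22]
183 [105  85  64] [21 20 21]
184 [136 124 114] [27 25 26]
185 [129 120 112] [61 58 56]
186 [133 123 115] [143 134 126]
187 [138 129 121] [118 111 104]
188 [140 130 123] [138 128 121]
189 [139 129 122] [144 135 127]
190 [137 127 120] [142 132 125]
191 [137 128 120] [142 133 125]
192 [136 129 123] [142 133 125]
193 [126 102  88] [142 133 125]
```

The top is at about 125 mm and the rim at about 73 mm, so roughly 51 mm stands above the rim as required. The pin is back at its empty-dock position, so the ball is in the groove. Handing in.

```bash
python3 -c "
from cell import manip
print(manip.sign_off())"
```

```text
the job is handed in; nothing more can be done
None
```

The battery pack is clicked home in the charging dock and released: about 51 mm of it stands above the rim, the plunger pin is back at its empty-dock position, and the job is handed in, though no verdict was returned.

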